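# Load a battery pack against the sprung contact of the analyser

### The arm

A 7-joint arm with a two-finger parallel gripper is mounted at the origin on the work surface. World frame = base frame: x ahead of the robot, y to its left, z up, the work surface at z = 0. Lengths are in m, angles in rad, forces in N, time in s.
With the tool pointing down it reaches from about 0.4 to 0.75 m from the base axis. Payload 19.5 kg.
Tool frame: the origin (TCP) lies midway between the tips of the shut fingers; the grasp point (between the pads) lies 19 mm behind it (env.grip_point_offset is the distance from the TCP to the grasp point, in m); x points along the fingers, z is the direction in which the jaws open and shut, and the axes are right-handed (so a half turn about x gives the same grasp; the last joint's range is limited). The gripper opens to 85 mm and grips with 20 to 120 N. Pads are 22 mm wide; open, the fingers measure 114 mm over their backs; the gripper's body (76 mm by 85 mm) begins 54 mm behind the grasp point. The pads swing forward as they close: fully open they stand 13 mm farther back than shut.
Start: joints at [-1.348, 0.707, -0.028, 1.485, 0.022, 0.951, -0.075], TCP at [0.15, 0.555, 0.2] pointing down, gripper open.
Joint ranges: [-2.71, 2.71], [-0.32, 2.16], [-1.57, 1.52], [0, 2.45], [-1.46, 4.6], [0, 2.02], [-2.83, 2.83]. Speed limits (rad/s): [1.89, 1.89, 2.57, 2.57, 3.01, 3.01, 3.01].

### API

Orientations are given as a unit quaternion [x, y, z, w].
In Python, from workcell import env, eyes gives the robot as it stands.
- The arm moves only by the tool play_rows, never from a script. Its argument "increments" is a list of rows, each a list of 3 entries, a list of its own where there are three numbers: the finger opening in m, from 0 to 0.0854, then the shift along the tool's x, y, z in m, then the turn, a rotation vector about the tool's x, y, z in degrees. A call has 1 to 12 rows; each row shifts and turns the pose as measured when the row begins, along the tool's axes as they then stand; what a row does not reach is not made up. A row lasts 1/10 s, in which the tool goes at most 50 mm and 8.59 degrees, less where a joint would pass 70% of its speed; a pose out of reach is approached as far as the arm can. A call with a gripper value outside its range is refused whole. The fingers move at their own pace and stop on an object; "squeeze" is the grip in N (left out, the last holds). Time passes only in rows, so rows that do not move let the fingers close. It gives the time, the measured TCP pose, the force and the opening at its end, in the units of the state.
- env.sense(): the state, without advancing time (a new reading comes with each control period).
- eyes.read_camera(name): name is "scene" or "top" or "wrist"; returns a dict with "image" (480x640x3 uint8, red, green, blue), "mtx" (3x3 intrinsics, pixels), "xyz" and "rotation" of the camera in the world. Camera axes: x right, y up, looking along -z (the intrinsics and any distortion apply to the point x, -y, -z); pixel columns grow to the right and rows downward; lengths in m; the calibration is good to about 2 mm. The wrist camera is an equidistant fisheye: a pixel r from the principal point sees the ray r / f radians off the axis. A picture is of the moment at which its call begins. There is no depth.
- env.sign_off(): hands the job in, once; it reports no verdict.
The state is a dict: "time": time; "joints": joint angles; "dq": joint speeds; "joint_efforts": joint torques, N m; "position": TCP position; "orientation": TCP orientation; "force": force on the tool from outside, world axes, zero at the start; "wrist_torque": the same for the moment, N m; "grip_width": finger opening in m.
Only numpy, scipy, OpenCV 4.12 (cv2) and the standard library are available. Lean on these libraries where they do the work, as an engineer would, in place of code of your own. Each camera call takes 0.05 s, during which the arm holds its last target. There are 200 camera calls.

### The job

Load the longer of the two battery packs into the analyser's cradle. Lift it out of the rack by its ends, set it down flat on the bench and let go, then take it again by its sides; with its nose (the ribbed end) push the sprung contact fully home, without forcing it, and lower the pack flat onto the cradle floor so that its tail is caught behind the steel lip. Let go and leave the shorter pack and everything else where they are.

Things in the scene. Friction and masses are not known exactly. Their poses are not given: they have to be found in the camera images.
- long_pack: Pack to load: black block, 64 long (x), 50 wide (y), 44 high, 0.3 kg. Origin: centre of underside. +x is the nose: the end with two brass strips and, on the otherwise flat top, a cross rib 3 high, 10 wide, centred 12 behind the nose face. Starts upright in either slot of the rack, underside 8 above the bench. (mm)
- long_pack_nose (a point): Centre of the long pack's nose face, 32 ahead of its origin and 22 above its underside. (mm)
- short_pack: The other pack, of the same make, width and height but only 48 long: wrong for this cradle. It stands in the other slot and stays there. (mm)
- rack: Fixed grey rack: base 76 (x) by 135 (y), 8 thick; three walls 60 long (x), 5 thick, up to 56 above the bench; two slots along x, 56 wide, centred at y = +31 and -31, open at both ends. Walls stand 4 above the packs, so a pack can be gripped only by its ends (closing along x), which overhang the walls by 2. Origin: centre of underside. (mm)
- cradle: Fixed battery analyser. Origin: on the bench under the seated pack's centre; +x from steel lip to sprung contact. Base plate x -80 to 175, y -56 to 56. Behind the contact a steel spring block, x from about 48 to 98, 65 high, then the housing, x 103 to 173, 67 high. The block is clamped by eye, up to 5 farther along x in some set-ups: feel where the contact is met and bottoms. (mm)
- cradle_floor (a point): Centre of the cradle floor, 12 above the bench; a seated pack's origin is here, nose to the cradle's +x. Low side rails from x -28 to 12 of it: inner faces at y = -28 and +28, outer faces at -36 and +36, tops 7 above the floor. (mm)
- cradle_lip (a point): Middle of the top inner edge of the steel lip that catches the pack's tail: 32 behind cradle_floor (cradle -x) and 12 above the floor. The lip is 10 thick (away from the pack) and 44 wide. (mm)
- plunger (a joint): Travel of the sprung brass contact along the cradle's +x: 0 out at rest (4 N), 0.018 m fully home on a hard stop (10 N). Flat face y -17 to 17, 5 to 39 above the floor, at x 16.5 to 21.5 from cradle_floor at rest (differs by set-up). A seated pack keeps it pressed in by 10.5 to 15.5, and is held back against the lip. (mm)
- multimeter: Bystander, loose: yellow bench multimeter lying flat, 150 x 78 x 40; origin under its centre (mm). Leave alone.
- solder_spool: Bystander, loose: aluminium solder spool standing on end, diameter 56, 46 high; origin under its centre (mm). Leave alone.
- screwdriver: Bystander, loose: screwdriver, 190 long, lying crosswise; origin about its middle, x along it (mm). Leave alone.
- mug: Bystander, loose: white mug, diameter 80, 92 high; origin under its centre (mm). Leave alone.
- parts_bin: Bystander, loose: small red open bin, 110 x 80 x 40; origin under its centre (mm). Leave alone.
- flux_jar: Bystander, loose: amber glass jar, diameter 52, 60 high; origin under its centre (mm). Leave alone.
There are look-alikes about, which are no part of the job. What is shaped like the long_pack but blue or red is not meant.

How it is judged:
By the outcome, as a careful person would: the job done as asked, in the order asked, and still so for the second after the job is handed in, with the robot touching nothing.
It also fails if it takes over 61 s, if anything falls off the work surface, if the arm or the gripper's body presses on something with over 40 N, if the wrist force passes 120 N, or if a joint passes its speed limit or range.

## Working session

There is one attempt and no reset: what is moved stays moved. The work goes in short steps, Python scripts to look and compute and a tool call to move; the robot and the scene stay as the last step left them, time stands still between calls to the robot, and variables do not carry over. Pictures are saved under pics/ and viewed, about 8 in all and at most 12, crops included, and the job is handed in when it is done.

Besides the shell and the picture viewer there is one more tool, called after "Call:" as name(argument=value, ...) on one line, values as JSON. play_rows: Moves the arm, as the interface text tells. Its arguments: {"type":"object","properties":{"increments":{"type":"array","items":{"type":"array"}},"squeeze":{"type":"number"}},"required":["increments"]}

```bash
ls; mkdir -p pics; cat > h.py <<'E'
import numpy as np, cv2
from workcell import env, eyes
def snap(cam,name):
    d=eyes.read_camera(cam); cv2.imwrite(f'pics/{name}.png',d['image'][:,:,::-1]); 
    np.savez(f'pics/{name}.npz',**{k:np.array(d[k]) for k in('mtx','xyz','rotation')}); return d
def ray(d,u,v,fish=False):
    K=np.array(d['mtx']); x=(u-K[0,2])/K[0,0]; y=(v-K[1,2])/K[1,1]
    if fish:
        r=np.hypot(x,y); s=np.sin(r)/r if r>1e-9 else 1; c=np.array([x*s,-y*s,-np.cos(r)])
    else: c=np.array([x,-y,-1.])
    R=np.array(d['rotation']); return np.array(d['xyz']),R@c
def onz(name,u,v,z,fish=False):
    d=np.load(f'pics/{name}.npz'); o,r=ray(d,u,v,fish); return o+r*(z-o[2])/r[2]
E
python3 - <<'E'
from h import *
for c in('scene','top'):
    d=snap(c,c+'0'); print(c,d['mtx'].tolist(),d['xyz'],d['rotation'],[k for k in d])
print(env.sense(),env.grip_point_offset)
E
```

```text
pics
scene [[534.7940115854833, 0.0, 316.47028544069093], [0.0, 534.7940115854833, 240.33257010844835], [0.0, 0.0, 1.0]] [1.46161987 0.14795111 0.78014095] [0.28323465 0.33804298 0.67897041 0.58694485] ['image', 'mtx', 'xyz', 'rotation']
top [[525.4415884996189, 0.0, 321.1232625049429], [0.0, 525.4415884996189, 232.84223228617495], [0.0, 0.0, 1.0]] [ 0.4177016  -0.00376913  1.39449381] [-0.03563533  0.03170032  0.71160674 -0.70095724] ['image', 'mtx', 'xyz', 'rotation']
{'time': 0.1, 'joints': array([-1.34768683,  0.70702268, -0.02760395,  1.48491668,  0.02198942,
        0.95091382, -0.07549878]), 'dq': array([ 0.00117513, -0.00157745, -0.00091034, -0.00227757,  0.00142229,
       -0.00032359, -0.00087719]), 'joint_efforts': array([ 1.64297984e-03, -8.84272528e+01,  1.23623628e+00, -2.36452335e+01,
        1.69919617e-02,  4.95439235e-03, -2.66320581e-05]), 'position': array([0.15042916, 0.55471038, 0.19969311]), 'orientation': array([-0.42982367,  0.5618991 ,  0.42939619,  0.56137325]), 'force': array([0.43897268, 0.16723336, 0.19109682]), 'wrist_torque': array([-0.01283551,  0.01258857,  0.02176726]), 'grip_width': 0.08522902450976243} 0.0187
```

View pics/top0.png

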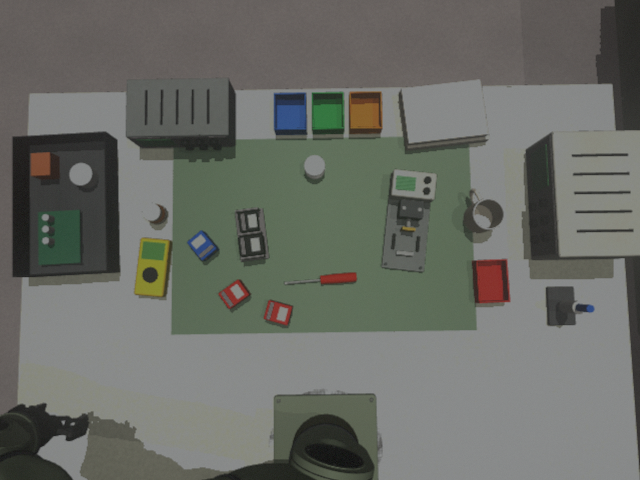

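View pics/scene0.png

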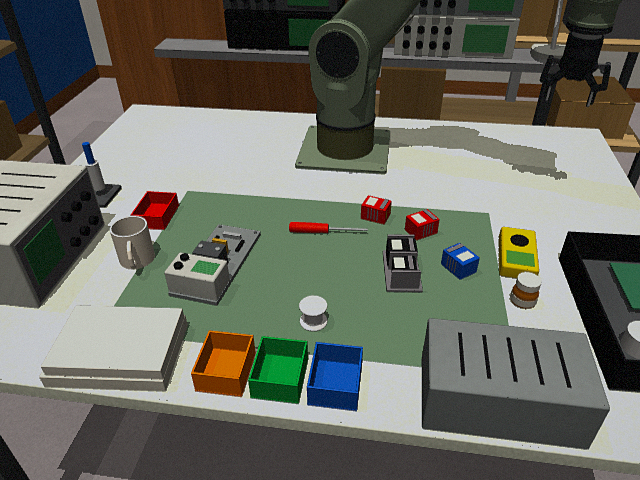

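```bash
sed -i "s/R=np.array(d\['rotation'\]); return np.array(d\['xyz'\]),R@c/return np.array(d['xyz']),Rotation.from_quat(d['rotation']).as_matrix()@c/; 1a from scipy.spatial.transform import Rotation" h.py
python3 - <<'E'
from h import *
im=cv2.imread('pics/top0.png')
a=cv2.resize(im[200:270,225:280],None,fx=7,fy=7,interpolation=cv2.INTER_CUBIC)
b=cv2.resize(im[165:280,375:445],None,fx=5,fy=5,interpolation=cv2.INTER_CUBIC)
o=np.zeros((580,750,3),np.uint8); o[:490,:385]=a; o[:575,395:745]=b
o=cv2.convertScaleAbs(o,alpha=1.6); cv2.imwrite('pics/c1.png',o)
for p in [(251,234),(407,240),(405,253)]: print(onz('top0',*p,0.02))
E
```

```text
[0.54887089 0.18733172 0.02      ]
[ 0.52678189 -0.22192887  0.02      ]
[ 0.49276018 -0.21566987  0.02      ]
```

View pics/c1.png

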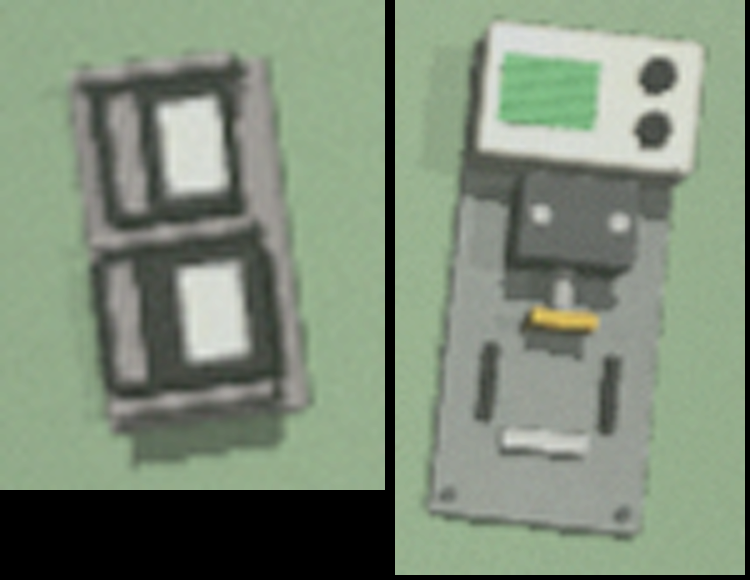

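```bash
cat >> h.py <<'E'
def jawR(yaw,near=None):
    # tool x down, tool z (jaw) at yaw deg in world; choose half turn nearest current
    c=[]
    for k in(0,180):
        a=np.radians(yaw+k); z=np.array([np.cos(a),np.sin(a),0]); x=np.array([0,0,-1.]); c.append(np.column_stack([x,np.cross(z,x),z]))
    if near is None: return c[0]
    return min(c,key=lambda R:Rotation.from_matrix(near.T@R).magnitude())
def plan(pos,yaw,n=1,s=None):
    "rows from current pose to TCP pos (m), jaw yaw (deg), in n equal rows"
    s=s or env.sense(); p=np.array(s['position']); R=Rotation.from_quat(s['orientation']).as_matrix()
    T=jawR(yaw,R); rv=Rotation.from_matrix(R.T@T).as_rotvec()
    out=[]
    for i in range(n):
        Ri=R@Rotation.from_rotvec(rv*i/n).as_matrix()
        out.append([np.round(Ri.T@(np.array(pos)-p)/n,4).tolist(),np.round(np.degrees(rv)/n,2).tolist()])
    return out
def jaw(s):
    R=Rotation.from_quat(s['orientation']).as_matrix(); return np.degrees(np.arctan2(R[1,2],R[0,2])),R[:,0]
E
python3 - <<'E'
from h import *
A=lambda u,v:(225+u/7,200+v/7); B=lambda u,v:(375+(u-395)/5,165+v/5)
# long pack label, corners on top z .052
q=[onz('top0',*A(*p),.052) for p in[(103,265),(255,240),(278,372),(115,392)]]
for i in q: print(i)
print('pack c',np.mean(q,0))
e=q[0]-q[1]+q[3]-q[2]; print('nose yaw',np.degrees(np.arctan2(e[1],e[0])))
r=[onz('top0',*B(*p),.008) for p in[(430,510),(637,535)]]; e=r[0]-r[1]; print(r,'cradle yaw',np.degrees(np.arctan2(e[1],e[0]))-90)
h=[onz('top0',*B(*p),.067) for p in[(478,152),(692,175),(704,42),(490,20)]]; e=h[0]-h[1]; print(h,np.degrees(np.arctan2(e[1],e[0]))-90)
print('lip top mid',onz('top0',*B(544,437),.024))
s=env.sense(); print(jaw(s))
for r in plan([.50,.18,.2],6,13): print(r)
E
```

```text
[0.53631812 0.21189334 0.052     ]
[0.54466841 0.15608552 0.052     ]
[0.49607509 0.14786475 0.052     ]
[0.48966115 0.20750539 0.052     ]
pack c [0.51668069 0.18083725 0.052     ]
nose yaw 97.28776355555618
[array([ 0.45745576, -0.15593407,  0.008     ]), array([ 0.44270885, -0.26434086,  0.008     ])] cradle yaw -7.746572159693983
[array([ 0.63785523, -0.17865552,  0.067     ]), array([ 0.62426973, -0.28735353,  0.067     ]), array([ 0.69301645, -0.295921  ,  0.067     ]), array([ 0.70624042, -0.18669199,  0.067     ])] -7.124110451400867
lip top mid [ 0.49411546 -0.21457901  0.024     ]
(np.float64(74.82660343899065), array([-2.23366661e-04, -9.31990392e-04, -9.99999541e-01]))
[[-0.0, -0.0335, -0.0208], [5.29, -0.0, 0.0]]
[[-0.0, -0.0353, -0.0176], [5.29, -0.0, 0.0]]
[[-0.0, -0.0367, -0.0143], [5.29, -0.0, 0.0]]
[[-0.0, -0.0379, -0.0108], [5.29, -0.0, 0.0]]
[[-0.0, -0.0387, -0.0073], [5.29, -0.0, 0.0]]
[[-0.0, -0.0392, -0.0037], [5.29, -0.0, 0.0]]
[[-0.0, -0.0394, -0.0], [5.29, -0.0, 0.0]]
[[-0.0, -0.0393, 0.0036], [5.29, -0.0, 0.0]]
[[-0.0, -0.0388, 0.0072], [5.29, -0.0, 0.0]]
[[-0.0, -0.0379, 0.0108], [5.29, -0.0, 0.0]]
[[-0.0, -0.0368, 0.0142], [5.29, -0.0, 0.0]]
[[-0.0, -0.0353, 0.0175], [5.29, -0.0, 0.0]]
[[-0.0, -0.0335, 0.0207], [5.29, -0.0, 0.0]]
```

```bash
python3 - <<'E'
from h import *
for r in plan([.515,.18,.2],97.3,12): print(r)
E
```

```text
[[-0.0, -0.0375, -0.0222], [-1.87, -0.0, -0.0]]
[[-0.0, -0.0367, -0.0234], [-1.87, -0.0, -0.0]]
[[-0.0, -0.036, -0.0246], [-1.87, -0.0, -0.0]]
[[-0.0, -0.0351, -0.0257], [-1.87, -0.0, -0.0]]
[[-0.0, -0.0343, -0.0269], [-1.87, -0.0, -0.0]]
[[-0.0, -0.0334, -0.028], [-1.87, -0.0, -0.0]]
[[-0.0, -0.0325, -0.0291], [-1.87, -0.0, -0.0]]
[[-0.0, -0.0315, -0.0301], [-1.87, -0.0, -0.0]]
[[-0.0, -0.0305, -0.0311], [-1.87, -0.0, -0.0]]
[[-0.0, -0.0295, -0.0321], [-1.87, -0.0, -0.0]]
[[-0.0, -0.0284, -0.033], [-1.87, -0.0, -0.0]]
[[-0.0, -0.0273, -0.034], [-1.87, -0.0, -0.0]]
```

Call:
play_rows(increments=[[0.085,[0,-0.0375,-0.022],[-1.87,0,0]],[0.085,[0,-0.0367,-0.0234],[-1.87,0,0]],[0.085,[0,-0.036,-0.0246],[-1.87,0,0]],[0.085,[0,-0.035,-0.0257],[-1.87,0,0]],[0.085,[0,-0.0343,-0.027],[-1.87,0,0]],[0.085,[0,-0.0334,-0.028],[-1.87,0,0]],[0.085,[0,-0.0325,-0.029],[-1.87,0,0]],[0.085,[0,-0.0315,-0.03],[-1.87,0,0]],[0.085,[0,-0.0305,-0.031],[-1.87,0,0]],[0.085,[0,-0.0295,-0.032],[-1.87,0,0]],[0.085,[0,-0.0284,-0.033],[-1.87,0,0]],[0.085,[0,-0.0273,-0.034],[-1.87,0,0]]])

```text
time: 1.3
position: [0.5264, 0.172, 0.1967]
orientation: [-0.536, 0.462, 0.537, 0.459]
force: [0.2, 0.3, -0.1]
grip_width: 0.085
```

```bash
python3 - <<'E'
from h import *
d=snap('wrist','w1'); print(d['mtx'].tolist(),d['xyz'],d['rotation'])
s=env.sense(); print(s['time'],s['position'],jaw(s),s['joints'],s['force'])
E
```

```text
[[371.64829954431775, 0.0, 329.24987995264934], [0.0, 371.64829954431775, 239.69033396659194], [0.0, 0.0, 1.0]] [0.45943402 0.1635858  0.37061756] [-0.08651992 -0.10027871  0.75240604  0.64524695]
1.35 [0.53112683 0.16495947 0.19616742] (np.float64(98.43951810025614), array([-0.00273079, -0.00658249, -0.99997461])) [-0.23848663  0.68999282 -0.23713262  1.55157611  0.19401674  0.92828272
  1.17731846] [  6.47496798 -12.26452213  -1.52041276]
```

View pics/w1.png

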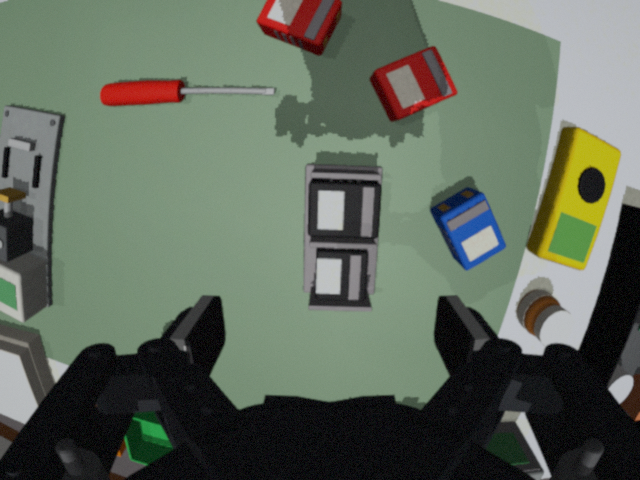

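```bash
python3 - <<'E'
from h import *
q=[onz('w1',*p,.052,True) for p in[(380,182),(310,180),(309,240),(379,242)]]
for i in q: print(i)
print(np.mean(q,0)); e=q[0]-q[1]+q[3]-q[2]; print(np.degrees(np.arctan2(e[1],e[0])))
for r in plan([.515,.181,.13],97.3,4): print(r)
E
```

```text
[0.48739797 0.21202013 0.052     ]
[0.49515256 0.15210402 0.052     ]
[0.54818652 0.15878531 0.052     ]
[0.54047952 0.22088982 0.052     ]
[0.51780414 0.18594982 0.052     ]
97.22162937859282
[[0.0165, 0.0033, 0.0047], [0.28, -0.09, -0.05]]
[[0.0165, 0.0034, 0.0046], [0.28, -0.09, -0.05]]
[[0.0165, 0.0034, 0.0046], [0.28, -0.09, -0.05]]
[[0.0165, 0.0035, 0.0045], [0.28, -0.09, -0.05]]
```

Call:
play_rows(increments=[[0.085,[0.0165,0.003,0.005],[0.28,-0.09,-0.05]],[0.085,[0.0165,0.003,0.005],[0.28,-0.09,-0.05]],[0.085,[0.0165,0.003,0.005],[0.28,-0.09,-0.05]],[0.085,[0.0165,0.003,0.005],[0.28,-0.09,-0.05]],[0.085,[0,0,0],[0,0,0]],[0.085,[0,0,0],[0,0,0]]])

```text
time: 1.95
position: [0.5176, 0.1793, 0.1268]
orientation: [-0.529, 0.47, 0.529, 0.468]
force: [0.4, -0.2, 1.4]
grip_width: 0.0851
```

```bash
python3 - <<'E'
from h import *
d=snap('wrist','w2'); print(d['xyz'],d['rotation'])
s=env.sense(); print(s['time'],s['position'],jaw(s),s['force'])
im=cv2.imread('pics/w2.png'); o=cv2.resize(im[100:350,230:450],None,fx=2.4,fy=2.4,interpolation=cv2.INTER_CUBIC); cv2.imwrite('pics/w2c.png',cv2.convertScaleAbs(o,alpha=1.6,beta=10))
E
```

```text
[0.44972594 0.17279676 0.30056997] [-0.08888501 -0.10050417  0.74174548  0.65712404]
2.0 [0.51757241 0.17933282 0.12689598] (np.float64(96.90198365388383), array([-1.43766228e-03, -9.45644151e-04, -9.99998519e-01])) [-0.36811726 -0.24322077 -0.94321006]
```

View pics/w2c.png

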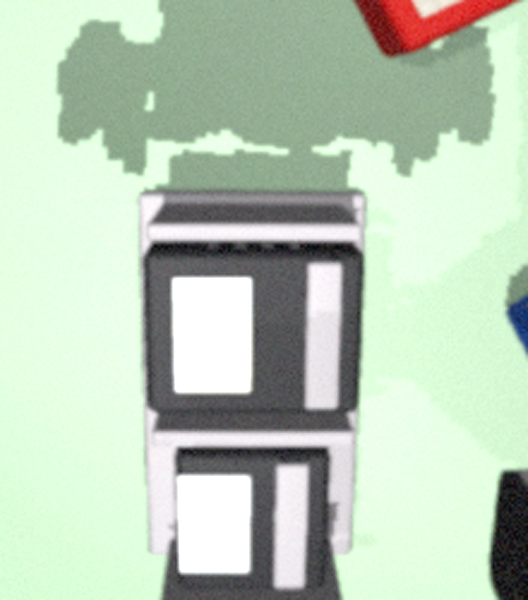

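```bash
python3 - <<'E'
from h import *
C=lambda u,v:(230+u/2.4,100+v/2.4)
q=[onz('w2',*C(*p),.052,True) for p in[(361,255),(147,258),(148,410),(357,410)]]
for i in q: print(i)
c=np.mean(q,0);print(c); e=q[0]-q[1]+q[3]-q[2]; print(np.degrees(np.arctan2(e[1],e[0])),np.linalg.norm(e)/2)
print('rib',onz('w2',*C(323,335),.055,True), 'wall tops',onz('w2',*C(252,232),.056,True),onz('w2',*C(252,437),.056,True))
s=env.sense(); 
for r in plan([.5175,.184,.016],97.0,6): print(r)
E
```

```text
[0.49005228 0.21295807 0.052     ]
[0.49831296 0.15266427 0.052     ]
[0.54393328 0.15724868 0.052     ]
[0.53648512 0.21910971 0.052     ]
[0.51719591 0.18549518 0.052     ]
97.32789059463983 0.0615803703251808
rib [0.51396124 0.20512431 0.055     ] wall tops [0.48679151 0.18120356 0.056     ] [0.54711044 0.18878253 0.056     ]
[[0.0185, -0.0001, 0.0008], [-0.02, -0.01, -0.01]]
[[0.0185, -0.0001, 0.0008], [-0.02, -0.01, -0.01]]
[[0.0185, -0.0001, 0.0008], [-0.02, -0.01, -0.01]]
[[0.0185, -0.0001, 0.0008], [-0.02, -0.01, -0.01]]
[[0.0185, -0.0001, 0.0008], [-0.02, -0.01, -0.01]]
[[0.0185, -0.0001, 0.0008], [-0.02, -0.01, -0.01]]
```

Call:
play_rows(increments=[[0.085,[0.018,0,0.002],[0,0,0]],[0.085,[0.018,0,0.002],[0,0,0]],[0.085,[0.018,0,0.001],[0,0,0]],[0.085,[0.018,0,0.001],[0,0,0]],[0.085,[0.018,0,0],[0,0,0]],[0.085,[0.016,0,0],[0,0,0]],[0.085,[0,0,0],[0,0,0]]])

```text
time: 2.7
position: [0.5217, 0.1851, 0.0232]
orientation: [0.531, -0.467, -0.527, -0.472]
force: [-0.2, -0.4, 1.2]
grip_width: 0.0851
```

```bash
python3 - <<'E'
from h import *
s=env.sense(); print(s['time'],s['position'],jaw(s),s['force'],s['grip_width'])
print(plan([.517,.185,.018],97.2,1))
E
```

```text
2.7 [0.52174945 0.18507352 0.02323619] (np.float64(96.81166937364294), array([ 0.00765361,  0.00140498, -0.99996972])) [-0.16471322 -0.39895316  1.15454593] 0.08507606503613259
[[[0.0052, 0.0048, 0.0005], [-0.39, 0.03, 0.45]]]
```

Correct, then close.

Call:
play_rows(increments=[[0.085,[0.005,0.005,0.0005],[-0.4,0,0.45]],[0.085,[0,0,0],[0,0,0]],[0.055,[0,0,0],[0,0,0]],[0.055,[0,0,0],[0,0,0]],[0.055,[0,0,0],[0,0,0]],[0.055,[0,0,0],[0,0,0]],[0.055,[0,0,0],[0,0,0]],[0.055,[0,0,0],[0,0,0]]], squeeze=40)

```text
time: 3.5
position: [0.5185, 0.1853, 0.0219]
orientation: [0.531, -0.466, -0.53, -0.469]
force: [-0.0, 0.0, -0.4]
grip_width: 0.0547
```

```bash
python3 - <<'E'
from h import *
s=env.sense(); print(s['time'],s['position'],jaw(s),s['force'],s['grip_width'])
E
```

```text
3.5 [0.51846438 0.18529788 0.02188642] (np.float64(97.21417377591125), array([ 0.00385543,  0.00196894, -0.99999063])) [-0.02248018  0.03454057 -0.38876029] 0.05465825283189018
```

```bash
python3 - <<'E'
from h import *
d=snap('wrist','w3'); e=snap('scene','s3')
a=d['image'][100:480,160:500,::-1]; b=cv2.resize(np.ascontiguousarray(e['image'][210:310,350:470,::-1]),None,fx=3.6,fy=3.6,interpolation=cv2.INTER_CUBIC)
o=np.zeros((400,790,3),np.uint8); o[:380,:340]=a; o[:360,345:345+432]=b
cv2.imwrite('pics/m3.png',cv2.convertScaleAbs(o,alpha=1.6,beta=10))
print(env.sense()['grip_width'])
E
```

```text
0.05493347300755275
```

View pics/m3.png

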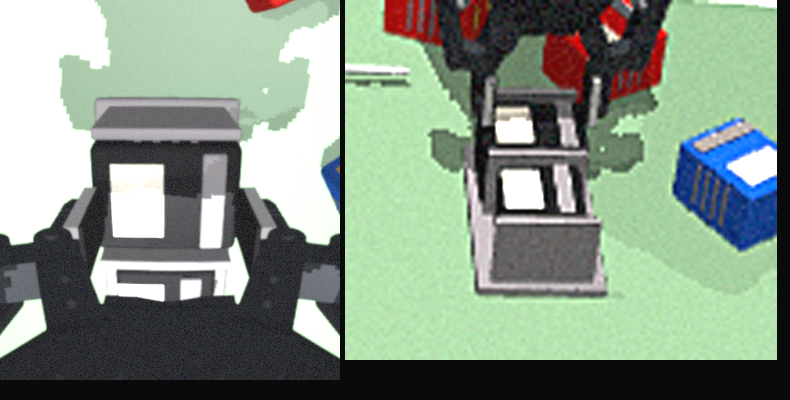

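Call:
play_rows(increments=[[0.03,[0,0,0],[0,0,0]],[0.03,[0,0,0],[0,0,0]],[0.03,[0,0,0],[0,0,0]],[0.03,[0,0,0],[0,0,0]]], squeeze=40)

```text
time: 4.0
position: [0.519, 0.1893, 0.0233]
orientation: [-0.531, 0.463, 0.531, 0.471]
force: [-0.1, -0.2, 1.1]
grip_width: 0.0304
```

```bash
python3 - <<'E'
from h import *
d=snap('wrist','w4'); e=snap('scene','s4')
a=d['image'][100:480,160:500,::-1]; b=cv2.resize(np.ascontiguousarray(e['image'][210:310,350:470,::-1]),None,fx=3.6,fy=3.6,interpolation=cv2.INTER_CUBIC)
o=np.zeros((400,790,3),np.uint8); o[:380,:340]=a; o[:360,345:345+432]=b
cv2.imwrite('pics/m4.png',cv2.convertScaleAbs(o,alpha=1.6,beta=10))
s=env.sense(); print(s['position'],jaw(s),s['force'],s['grip_width'])
E
```

```text
[0.51891794 0.18891199 0.02311403] (np.float64(97.33432508384873), array([ 0.00631158,  0.0072463 , -0.99995383])) [ 0.11675831  0.0588191  -0.16553624] 0.029696036652124173
```

View pics/m4.png

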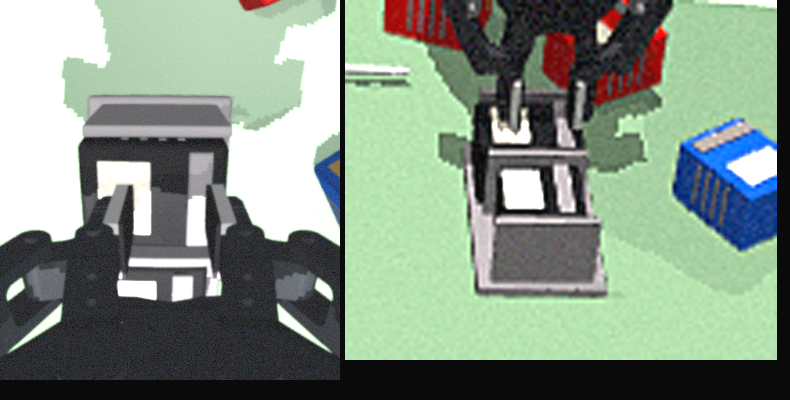

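```bash
python3 - <<'E'
from h import *
def proj(name,P,fish):
    d=np.load(f'pics/{name}.npz'); c=Rotation.from_quat(d['rotation']).as_matrix().T@(np.array(P)-d['xyz']); x,y,z=c[0],-c[1],-c[2]; K=d['mtx']
    if fish:
        h=np.hypot(x,y); t=np.arctan2(h,z)/h; x,y=x*t,y*t
    else: x,y=x/z,y/z
    return round(K[0,0]*x+K[0,2]),round(K[1,1]*y+K[1,2])
print(np.load('pics/w4.npz')['xyz'])
j=np.radians(97.3); jv=np.array([np.cos(j),np.sin(j),0])
for z in(.02,.04,.06,.08):
    for sg in(-1,1):
        P=np.array([.519,.189,z])+sg*.015*jv
        u,v=proj('w4',P,True); us,vs=proj('s4',P,False)
        print(z,sg,'w crop',u-160,v-100,'scene crop',345+(us-350)*3.6,(vs-210)*3.6)
E
```

```text
[0.44976907 0.18068709 0.19637085]
0.02 -1 w crop 136 176 scene crop 507.0 165.6
0.02 1 w crop 195 176 scene crop 557.4 165.6
0.04 -1 w crop 133 192 scene crop 510.6 140.4
0.04 1 w crop 198 192 scene crop 561.0 140.4
0.06 -1 w crop 129 212 scene crop 514.2 111.60000000000001
0.06 1 w crop 202 212 scene crop 564.6 115.2
0.08 -1 w crop 124 237 scene crop 517.8 86.4
0.08 1 w crop 206 236 scene crop 568.2 86.4
```

Call:
play_rows(increments=[[0.03,[0.002,0,0],[0,0,0]],[0.03,[0.002,0,0],[0,0,0]],[0.03,[0,0,0],[0,0,0]]])

```text
time: 4.4
position: [0.5193, 0.1893, 0.0229]
orientation: [0.531, -0.463, -0.53, -0.471]
force: [-4.1, -2.5, 7.7]
grip_width: 0.0297
```

```bash
python3 - <<'E'
from h import *
s=env.sense(); print(s['time'],s['position'],jaw(s),s['force'],s['grip_width'],s['joints'])
E
```

```text
4.4 [0.51927238 0.18930808 0.02294764] (np.float64(97.3362126740861), array([ 0.0087962 ,  0.00802279, -0.99992913])) [-4.12316513 -2.51063452  7.66988642] 0.02967897376040118 [-0.32424834  0.93464061 -0.15478699  1.74310148  0.26728234  0.47273521
  1.04437053]
```

```bash
python3 - <<'E'
from h import *
for r in plan([.517,.185,.05],97.2,2): print(r)
E
```

```text
[[-0.0136, 0.0013, -0.0019], [0.07, 0.2, 0.28]]
[[-0.0135, 0.0013, -0.0019], [0.07, 0.2, 0.28]]
```

Call:
play_rows(increments=[[0.03,[-0.0136,0.0013,-0.002],[0.07,0.2,0.28]],[0.085,[-0.0135,0.0013,-0.002],[0.07,0.2,0.28]],[0.085,[0,0,0],[0,0,0]],[0.085,[0,0,0],[0,0,0]],[0.085,[0,0,0],[0,0,0]],[0.085,[0,0,0],[0,0,0]]])

```text
time: 5.0
position: [0.5164, 0.1835, 0.0493]
orientation: [-0.53, 0.469, 0.53, 0.467]
force: [-0.9, -0.4, -0.1]
grip_width: 0.0847
```

```bash
python3 - <<'E'
from h import *
s=env.sense(); print(s['time'],s['position'],jaw(s),s['force'],s['grip_width'])
d=snap('wrist','w5');e=snap('scene','s5')
a=d['image'][100:480,120:540,::-1]; b=cv2.resize(np.ascontiguousarray(e['image'][180:310,350:450,::-1]),None,fx=3.6,fy=3.6,interpolation=cv2.INTER_CUBIC)
o=np.zeros((470,790,3),np.uint8); o[:380,:420]=a; o[:468,425:425+360]=b
cv2.imwrite('pics/m5.png',cv2.convertScaleAbs(o,alpha=1.8,beta=20))
for r in plan([.517,.185,.02],97.2,3): print(r)
E
```

```text
5.0 [0.51640041 0.18351957 0.04929869] (np.float64(97.139888829277), array([-0.00199369, -0.00211179, -0.99999578])) [-0.90421164 -0.41267432 -0.12266855] 0.08471197872146471
[[0.0098, -0.0003, 0.0005], [-0.02, -0.04, -0.04]]
[[0.0098, -0.0003, 0.0005], [-0.02, -0.04, -0.04]]
[[0.0098, -0.0003, 0.0005], [-0.02, -0.04, -0.04]]
```

View pics/m5.png

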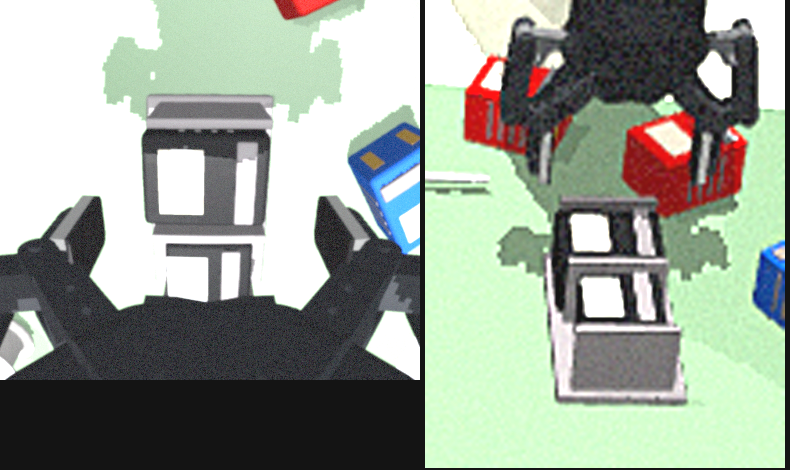

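Call:
play_rows(increments=[[0.085,[0.012,-0.0005,0.0008],[0,0,0]],[0.085,[0.012,-0.0003,0.0006],[0,0,0]],[0.085,[0.012,0,0],[0,0,0]],[0.085,[0.008,0,0],[0,0,0]],[0.085,[0,0,0],[0,0,0]],[0.085,[0,0,0],[0,0,0]]])

```text
time: 5.7
position: [0.5161, 0.1849, -0.0002]
orientation: [-0.53, 0.47, 0.531, 0.466]
force: [-0.3, 1.2, 0.2]
grip_width: 0.0851
```

```bash
python3 - <<'E'
from h import *
s=env.sense(); print(s['time'],s['position'],jaw(s),s['force'],s['grip_width'])
print(plan([.517,.185,-.01],97.2,2))
E
```

```text
5.7 [ 5.16066883e-01  1.84875306e-01 -1.55776489e-04] (np.float64(97.16259455244649), array([-0.00425751, -0.00298036, -0.9999865 ])) [-0.27631044  1.22523761  0.2372812 ] 0.08514749241811417
[[[0.0049, -0.0005, 0.0], [-0.02, -0.07, -0.13]], [[0.0049, -0.0005, 0.0], [-0.02, -0.07, -0.13]]]
```

Call:
play_rows(increments=[[0.085,[0.005,-0.0005,0],[0,-0.1,-0.2]],[0.085,[0.005,-0.0005,0],[0,-0.05,-0.1]],[0.085,[0.002,0,0],[0,0,0]],[0.085,[0,0,0],[0,0,0]],[0.085,[0,0,0],[0,0,0]]])

```text
time: 6.2
position: [0.5176, 0.1851, -0.0124]
orientation: [0.531, -0.467, -0.53, -0.469]
force: [-0.4, 0.1, 0.3]
grip_width: 0.0852
```

```bash
python3 - <<'E'
from h import *
s=env.sense(); print(s['time'],s['position'],jaw(s),s['force'],s['grip_width'])
E
```

```text
6.2 [ 0.51758467  0.18510967 -0.01243165] (np.float64(97.15360259916676), array([ 0.0022365 ,  0.00108292, -0.99999691])) [-0.39903537  0.14445245  0.28674106] 0.08521618878825656
```

Call:
play_rows(increments=[[0.05,[0,0,0],[0,0,0]],[0.05,[0,0,0],[0,0,0]],[0.05,[0,0,0],[0,0,0]],[0.05,[0,0,0],[0,0,0]],[0.05,[0,0,0],[0,0,0]]], squeeze=40)

```text
time: 6.7
position: [0.5177, 0.1849, -0.0119]
orientation: [0.531, -0.467, -0.53, -0.469]
force: [-0.4, -0.7, -2.4]
grip_width: 0.0632
```

```bash
python3 - <<'E'
from h import *
s=env.sense(); print(s['time'],s['position'],jaw(s),s['force'],s['grip_width'])
print(plan([.517,.185,.08],97.2,6))
E
```

```text
6.7 [ 0.51767756  0.18491186 -0.01193898] (np.float64(97.14216016977639), array([ 2.50972404e-03,  8.79164114e-04, -9.99996464e-01])) [-0.35077459 -0.72371235 -2.39148577] 0.06315437127478764
[[[-0.0153, 0.0001, 0.0], [-0.01, 0.01, 0.02]], [[-0.0153, 0.0001, 0.0], [-0.01, 0.01, 0.02]], [[-0.0153, 0.0001, 0.0], [-0.01, 0.01, 0.02]], [[-0.0153, 0.0001, 0.0], [-0.01, 0.01, 0.02]], [[-0.0153, 0.0001, 0.0], [-0.01, 0.01, 0.02]], [[-0.0153, 0.0001, 0.0], [-0.01, 0.01, 0.02]]]
```

Gripped (63.2 mm). Lift straight up.

Call:
play_rows(increments=[[0.05,[-0.008,0,0],[0,0,0]],[0.05,[-0.014,0,0],[0,0,0]],[0.05,[-0.016,0,0],[0,0,0]],[0.05,[-0.016,0,0],[0,0,0]],[0.05,[-0.016,0,0],[0,0,0]],[0.05,[-0.016,0,0],[0,0,0]],[0.05,[-0.01,0,0],[0,0,0]],[0.05,[0,0,0],[0,0,0]],[0.05,[0,0,0],[0,0,0]]])

```text
time: 7.6
position: [0.5175, 0.1849, 0.0944]
orientation: [0.531, -0.466, -0.529, -0.47]
force: [0.4, 0.7, -2.8]
grip_width: 0.063
```

```bash
python3 - <<'E'
from h import *
s=env.sense(); print(s['time'],s['position'],jaw(s),s['force'],s['grip_width'])
for r in plan([.56,0.0,.08],-7.5,14): print(r)
E
```

```text
7.6 [0.51746639 0.18489712 0.09441194] (np.float64(97.16301649004822), array([ 0.00515073,  0.00195648, -0.99998482])) [ 0.41685934  0.67285004 -2.78538122] 0.06303258101270287
[[0.001, -0.0014, -0.0135], [-5.38, -0.01, 0.02]]
[[0.001, -0.0001, -0.0136], [-5.38, -0.01, 0.02]]
[[0.001, 0.0012, -0.0135], [-5.38, -0.01, 0.02]]
[[0.001, 0.0024, -0.0133], [-5.38, -0.01, 0.02]]
[[0.001, 0.0037, -0.013], [-5.38, -0.01, 0.02]]
[[0.001, 0.0049, -0.0126], [-5.38, -0.01, 0.02]]
[[0.001, 0.006, -0.0121], [-5.38, -0.01, 0.02]]
[[0.001, 0.0072, -0.0115], [-5.38, -0.01, 0.02]]
[[0.001, 0.0082, -0.0108], [-5.38, -0.01, 0.02]]
[[0.001, 0.0092, -0.01], [-5.38, -0.01, 0.02]]
[[0.001, 0.0101, -0.0091], [-5.38, -0.01, 0.02]]
[[0.001, 0.0109, -0.0081], [-5.38, -0.01, 0.02]]
[[0.001, 0.0116, -0.007], [-5.38, -0.01, 0.02]]
[[0.001, 0.0122, -0.0059], [-5.38, -0.01, 0.02]]
```

```bash
sed -i 's/def plan(pos,yaw,n=1,s=None):/def plan(pos,yaw,n=1,s=None,exact=False):/; s/T=jawR(yaw,R); /T=jawR(yaw,None if exact else R); /' h.py; python3 - <<'E'
from h import *
for r in plan([.56,0.0,.08],-7.5,14,exact=True): print(r)
E
```

```text
[[0.001, -0.0014, -0.0135], [7.48, 0.02, 0.01]]
[[0.001, -0.0031, -0.0132], [7.48, 0.02, 0.01]]
[[0.001, -0.0048, -0.0127], [7.48, 0.02, 0.01]]
[[0.001, -0.0064, -0.0119], [7.48, 0.02, 0.01]]
[[0.001, -0.0079, -0.011], [7.48, 0.02, 0.01]]
[[0.001, -0.0093, -0.0099], [7.48, 0.02, 0.01]]
[[0.001, -0.0105, -0.0086], [7.48, 0.02, 0.01]]
[[0.001, -0.0115, -0.0072], [7.48, 0.02, 0.01]]
[[0.001, -0.0123, -0.0056], [7.48, 0.02, 0.01]]
[[0.001, -0.013, -0.0039], [7.48, 0.02, 0.01]]
[[0.001, -0.0134, -0.0022], [7.48, 0.02, 0.01]]
[[0.001, -0.0135, -0.0005], [7.48, 0.02, 0.01]]
[[0.001, -0.0135, 0.0013], [7.48, 0.02, 0.01]]
[[0.001, -0.0132, 0.003], [7.48, 0.02, 0.01]]
```

Call:
play_rows(increments=[[0.05,[0.001,-0.0014,-0.0135],[7.48,0,0]],[0.05,[0.001,-0.003,-0.0132],[7.48,0,0]],[0.05,[0.001,-0.0048,-0.0127],[7.48,0,0]],[0.05,[0.001,-0.0064,-0.012],[7.48,0,0]],[0.05,[0.001,-0.008,-0.011],[7.48,0,0]],[0.05,[0.001,-0.0093,-0.01],[7.48,0,0]],[0.05,[0.001,-0.0105,-0.0086],[7.48,0,0]],[0.05,[0.001,-0.0115,-0.007],[7.48,0,0]],[0.05,[0.001,-0.0123,-0.0056],[7.48,0,0]],[0.05,[0.001,-0.013,-0.004],[7.48,0,0]],[0.05,[0.001,-0.0134,-0.002],[7.48,0,0]],[0.05,[0.001,-0.0135,-0.0005],[7.48,0,0]]])

```text
time: 8.8
position: [0.5472, 0.0204, 0.074]
orientation: [-0.026, 0.709, 0.025, 0.704]
force: [0.1, 0.4, -2.9]
grip_width: 0.0631
```

Call:
play_rows(increments=[[0.05,[0.001,-0.0135,0.001],[7,0,0]],[0.05,[0,-0.01,0.003],[4,0,0]],[0.05,[0,0,0],[0,0,0]],[0.05,[0,0,0],[0,0,0]]])

```text
time: 9.2
position: [0.5503, -0.0054, 0.0702]
orientation: [0.045, 0.709, -0.048, 0.702]
force: [0.7, -0.1, -3.5]
grip_width: 0.0634
```

```bash
python3 - <<'E'
from h import *
s=env.sense(); print(s['time'],s['position'],jaw(s),s['force'],s['grip_width'])
for r in plan([.56,0.0,-.015],-7.5,8,exact=True): print(r)
E
```

```text
9.2 [ 0.55034614 -0.00541206  0.07020639] (np.float64(-7.535463175633232), array([-0.01033358, -0.0031098 , -0.99994177])) [ 0.68461394 -0.05397778 -3.5246282 ] 0.06336732584744038
[[0.0106, 0.0009, 0.0012], [-0.0, -0.07, 0.03]]
[[0.0106, 0.0009, 0.0012], [-0.0, -0.07, 0.03]]
[[0.0106, 0.0009, 0.0012], [-0.0, -0.07, 0.03]]
[[0.0106, 0.0009, 0.0012], [-0.0, -0.07, 0.03]]
[[0.0106, 0.0009, 0.0012], [-0.0, -0.07, 0.03]]
[[0.0106, 0.0008, 0.0011], [-0.0, -0.07, 0.03]]
[[0.0106, 0.0008, 0.0011], [-0.0, -0.07, 0.03]]
[[0.0106, 0.0008, 0.0011], [-0.0, -0.07, 0.03]]
```

Call:
play_rows(increments=[[0.05,[0.0106,0,0],[0,-0.1,0]],[0.05,[0.0106,0,0],[0,-0.1,0.1]],[0.05,[0.0106,0,0],[0,-0.1,0.1]],[0.05,[0.0106,0,0],[0,-0.1,0]],[0.05,[0.0106,0,0],[0,-0.1,0]],[0.05,[0.0106,0,0],[0,0,0]],[0.05,[0.0106,0,0],[0,0,0]],[0.05,[0.007,0,0],[0,0,0]],[0.05,[0,0,0],[0,0,0]],[0.05,[0,0,0],[0,0,0]]])

```text
time: 10.2
position: [0.5489, -0.0033, -0.0199]
orientation: [0.044, 0.707, -0.044, 0.705]
force: [-2.5, 1.3, 5.5]
grip_width: 0.0636
```

```bash
python3 - <<'E'
from h import *
s=env.sense(); print(s['time'],s['position'],jaw(s),s['force'],s['grip_width'])
E
```

```text
10.2 [ 0.54889564 -0.00327596 -0.01991977] (np.float64(-7.116123601388642), array([-2.45086333e-03,  5.80097175e-04, -9.99996828e-01])) [-2.47749775  1.27531286  5.48366483] 0.0636325343184733
```

Call:
play_rows(increments=[[0.085,[0,0,0],[0,0,0]],[0.085,[0,0,0],[0,0,0]],[0.085,[0,0,0],[0,0,0]],[0.085,[-0.005,0,0],[0,0,0]],[0.085,[-0.02,0,0],[0,0,0]],[0.085,[-0.03,0,0],[0,0,0]],[0.085,[-0.03,0,0],[0,0,0]],[0.085,[0,0,0],[0,0,0]],[0.085,[0,0,0],[0,0,0]]])

```text
time: 11.1
position: [0.5497, -0.0035, 0.0706]
orientation: [0.044, 0.706, -0.044, 0.706]
force: [-0.6, -0.8, 0.0]
grip_width: 0.085
```

```bash
python3 - <<'E'
from h import *
s=env.sense(); print(s['time'],s['position'],jaw(s),s['force'],s['grip_width'],s['joints'])
for r in plan([.549,-0.0033,.065],-97.1,12,exact=True): print(r)
E
```

```text
11.1 [ 0.54965867 -0.00352054  0.07064844] (np.float64(-7.137772532088498), array([ 3.35975878e-05,  4.91918807e-04, -9.99999878e-01])) [-0.57055575 -0.7899193   0.04604125] 0.08499963393381983 [-0.1779096   0.87187311  0.24542554  1.72367421 -0.34268161  0.58834991
  0.14577665]
[[0.0005, 0.0, -0.0001], [7.5, -0.0, -0.0]]
[[0.0005, 0.0, -0.0001], [7.5, -0.0, -0.0]]
[[0.0005, -0.0, -0.0001], [7.5, -0.0, -0.0]]
[[0.0005, -0.0, -0.0001], [7.5, -0.0, -0.0]]
[[0.0005, -0.0, -0.0001], [7.5, -0.0, -0.0]]
[[0.0005, -0.0, -0.0001], [7.5, -0.0, -0.0]]
[[0.0005, -0.0, -0.0], [7.5, -0.0, -0.0]]
[[0.0005, -0.0, -0.0], [7.5, -0.0, -0.0]]
[[0.0005, -0.0, -0.0], [7.5, -0.0, -0.0]]
[[0.0005, -0.0, -0.0], [7.5, -0.0, -0.0]]
[[0.0005, -0.0001, -0.0], [7.5, -0.0, -0.0]]
[[0.0005, -0.0001, -0.0], [7.5, -0.0, -0.0]]
```

Call:
play_rows(increments=[[0.085,[0,0,0],[7.5,0,0]],[0.085,[0,0,0],[7.5,0,0]],[0.085,[0,0,0],[7.5,0,0]],[0.085,[0,0,0],[7.5,0,0]],[0.085,[0,0,0],[7.5,0,0]],[0.085,[0,0,0],[7.5,0,0]],[0.085,[0,0,0],[7.5,0,0]],[0.085,[0,0,0],[7.5,0,0]],[0.085,[0,0,0],[7.5,0,0]],[0.085,[0,0,0],[7.5,0,0]],[0.085,[0,0,0],[7.5,0,0]],[0.085,[0,0,0],[4,0,0]]])

```text
time: 12.3
position: [0.5466, -0.0041, 0.0637]
orientation: [-0.528, -0.469, 0.533, -0.466]
force: [0.3, -0.2, -0.9]
grip_width: 0.0851
```

Call:
play_rows(increments=[[0.085,[0,0,0],[0,0,0]],[0.085,[0,0,0],[0,0,0]]])

```text
time: 12.5
position: [0.5459, -0.0042, 0.0625]
orientation: [-0.527, -0.47, 0.533, -0.466]
force: [0.2, -0.2, 0.5]
grip_width: 0.0847
```

```bash
python3 - <<'E'
from h import *
d=snap('wrist','w6')
s=env.sense(); print(s['time'],s['position'],jaw(s),s['force'],s['grip_width'],s['joints'])
for r in plan([.549,-0.0033,.02],-97.1,3,exact=True): print(r)
cv2.imwrite('pics/w6b.png',cv2.convertScaleAbs(cv2.resize(d['image'][60:420,60:600,::-1],None,fx=1.45,fy=1.45),alpha=1.7,beta=15))
E
```

```text
12.55 [ 0.54592047 -0.00414217  0.06249443] (np.float64(-97.15545037813663), array([-0.01069177, -0.00165826, -0.99994147])) [ 0.29760057 -0.24228823  0.29451343] 0.08491198883717097 [-0.37397078  0.97679272  0.66702421  1.73555573 -0.84324299  0.75329838
 -0.96196412]
[[0.0142, 0.0011, -0.0004], [-0.02, 0.06, 0.2]]
[[0.0142, 0.0011, -0.0004], [-0.02, 0.06, 0.2]]
[[0.0142, 0.001, -0.0004], [-0.02, 0.06, 0.2]]
```

View pics/w6b.png

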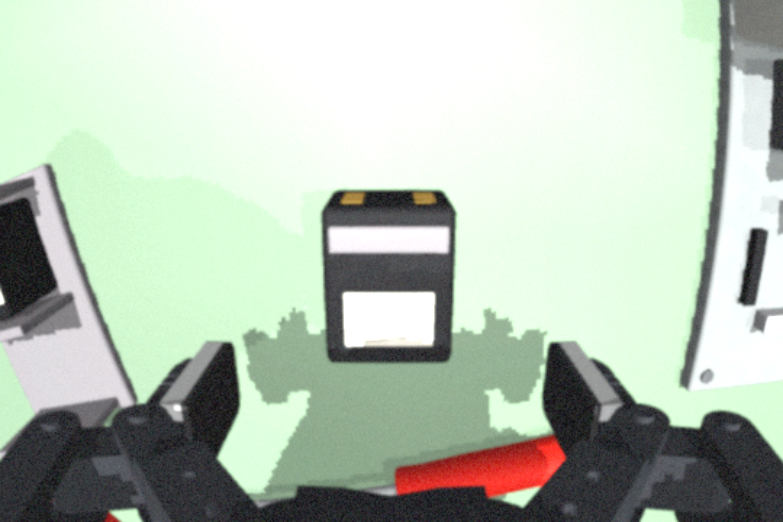

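```bash
python3 - <<'E'
from h import *
for r in plan([.541,-0.0023,-.017],-97.1,6,exact=True): print(r)
E
```

```text
[[0.0133, -0.0007, -0.0002], [-0.01, 0.03, 0.1]]
[[0.0133, -0.0007, -0.0002], [-0.01, 0.03, 0.1]]
[[0.0133, -0.0008, -0.0002], [-0.01, 0.03, 0.1]]
[[0.0133, -0.0008, -0.0002], [-0.01, 0.03, 0.1]]
[[0.0133, -0.0008, -0.0002], [-0.01, 0.03, 0.1]]
[[0.0133, -0.0008, -0.0002], [-0.01, 0.03, 0.1]]
```

Call:
play_rows(increments=[[0.085,[0.0133,-0.0008,-0.0003],[0,0,0.2]],[0.085,[0.0133,-0.0008,-0.0003],[0,0,0.2]],[0.085,[0.0133,-0.0008,-0.0003],[0,0,0.2]],[0.085,[0.0133,-0.0008,0],[0,0,0]],[0.085,[0.0133,-0.0008,0],[0,0,0]],[0.085,[0.012,-0.0008,0],[0,0,0]],[0.085,[0,0,0],[0,0,0]],[0.085,[0,0,0],[0,0,0]]])

```text
time: 13.35
position: [0.5411, -0.0033, -0.019]
orientation: [-0.527, -0.47, 0.528, -0.472]
force: [-0.6, -0.7, 0.7]
grip_width: 0.0849
```

```bash
python3 - <<'E'
from h import *
s=env.sense(); print(s['time'],s['position'],jaw(s),s['force'],s['grip_width'])
for r in plan([.541,-0.0023,-.017],-97.1,1,exact=True): print(r)
E
```

```text
13.35 [ 0.54106234 -0.00334959 -0.01897311] (np.float64(-96.43709913987391), array([ 8.38496119e-04, -2.46530687e-03, -9.99996610e-01])) [-0.61384636 -0.65587758  0.66385111] 0.0848768679708003
[[-0.002, -0.0002, -0.001], [0.66, 0.13, -0.06]]
```

Call:
play_rows(increments=[[0.085,[-0.002,0,-0.001],[0.7,0,0]],[0.035,[0,0,0],[0,0,0]],[0.035,[0,0,0],[0,0,0]],[0.035,[0,0,0],[0,0,0]],[0.035,[0,0,0],[0,0,0]],[0.035,[0,0,0],[0,0,0]],[0.035,[0,0,0],[0,0,0]]], squeeze=50)

```text
time: 14.05
position: [0.5419, -0.002, -0.015]
orientation: [0.53, 0.467, -0.53, 0.469]
force: [-0.2, 0.0, -3.4]
grip_width: 0.0495
```

```bash
python3 - <<'E'
from h import *
s=env.sense(); print(s['time'],s['position'],jaw(s),s['force'],s['grip_width'])
E
```

```text
14.05 [ 0.54190136 -0.00201017 -0.01499732] (np.float64(-97.13269861975942), array([ 0.00274881, -0.0021874 , -0.99999383])) [-0.23512185  0.01345358 -3.43583108] 0.04946617552631316
```

```bash
python3 - <<'E'
from h import *
s=env.sense(); s=dict(s); s['position']=s['position']+np.array([0,0,.095])
for r in plan([.44,-0.208,.09],-97.3,9,s=s,exact=True): print(r)
E
```

```text
[[-0.0011, -0.0084, 0.0241], [0.02, 0.01, -0.02]]
[[-0.0011, -0.0084, 0.0241], [0.02, 0.01, -0.02]]
[[-0.0011, -0.0084, 0.0241], [0.02, 0.01, -0.02]]
[[-0.0011, -0.0084, 0.0241], [0.02, 0.01, -0.02]]
[[-0.0011, -0.0084, 0.0241], [0.02, 0.01, -0.02]]
[[-0.0011, -0.0084, 0.0241], [0.02, 0.01, -0.02]]
[[-0.0011, -0.0083, 0.0241], [0.02, 0.01, -0.02]]
[[-0.0011, -0.0083, 0.0241], [0.02, 0.01, -0.02]]
[[-0.0011, -0.0083, 0.0241], [0.02, 0.01, -0.02]]
```

Call:
play_rows(increments=[[0.035,[-0.012,0,0],[0,0,0]],[0.035,[-0.02,0,0],[0,0,0]],[0.035,[-0.022,0,0],[0,0,0]],[0.035,[-0.022,0,0],[0,0,0]],[0.035,[-0.018,0,0],[0,0,0]],[0.035,[-0.004,-0.004,0.012],[0,0,0]],[0.035,[-0.001,-0.0084,0.024],[0,0,0]],[0.035,[-0.001,-0.0084,0.024],[0,0,0]],[0.035,[-0.001,-0.0084,0.024],[0,0,0]],[0.035,[-0.001,-0.0084,0.024],[0,0,0]],[0.035,[-0.001,-0.0084,0.024],[0,0,0]]])

```text
time: 15.15
position: [0.4745, -0.1318, 0.096]
orientation: [-0.529, -0.468, 0.53, -0.47]
force: [0.4, -0.1, -3.2]
grip_width: 0.0493
```

Call:
play_rows(increments=[[0.035,[-0.001,-0.0084,0.024],[0,0,0]],[0.035,[-0.001,-0.0084,0.024],[0,0,0]],[0.035,[-0.001,-0.0084,0.024],[0,0,0]],[0.035,[0,-0.003,0.01],[0,0,0]],[0.035,[0,0,0],[0,0,0]],[0.035,[0,0,0],[0,0,0]],[0.035,[0,0,0],[0,0,0]]])

```text
time: 15.85
position: [0.4295, -0.2168, 0.1]
orientation: [-0.53, -0.466, 0.533, -0.467]
force: [0.2, 0.5, -3.0]
grip_width: 0.0493
```

```bash
python3 - <<'E'
from h import *
d=snap('wrist','w7')
s=env.sense(); print(s['time'],s['position'],jaw(s),s['force'],s['grip_width'],d['xyz'])
cv2.imwrite('pics/w7b.png',cv2.convertScaleAbs(cv2.resize(d['image'][0:400,130:530,::-1],None,fx=1.5,fy=1.5,interpolation=cv2.INTER_CUBIC),alpha=1.5,beta=10))
E
```

```text
15.9 [ 0.42963451 -0.21666629  0.1000396 ] (np.float64(-97.35916217108905), array([-0.0016861 , -0.0040297 , -0.99999046])) [-0.60606326  0.55311772 -4.04369886] 0.049438178999764465 [ 0.49656036 -0.22336143  0.27358659]
```

View pics/w7b.png

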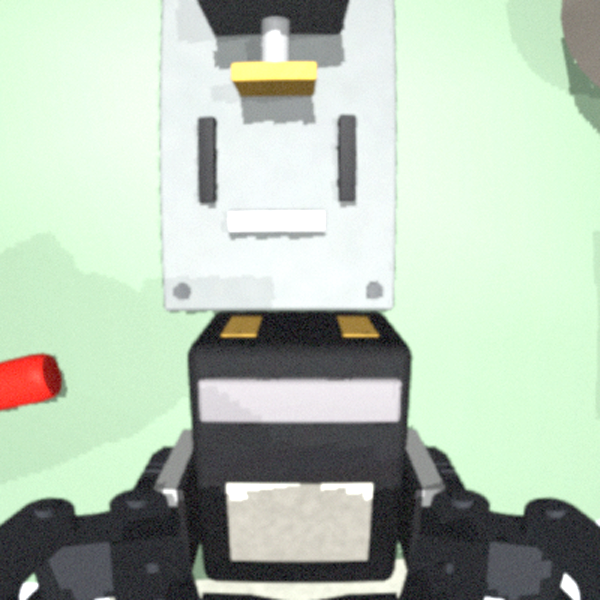

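```bash
python3 - <<'E'
from h import *
P=lambda u,v,z:onz('w7',130+u/1.5,v/1.5,z,True)
ya=lambda a,b:np.degrees(np.arctan2(*(b-a)[1::-1]))
lip=P(277,209,.024); print('lip in',lip,'out',P(277,234,.024),'yaw',ya(P(326,209,.024),P(228,210,.024))-90)
rl=[P(199,204,.019),P(199,118,.019),P(216,203,.019),P(216,118,.019)]; rr=[P(356,202,.019),P(356,115,.019),P(338,202,.019),P(338,115,.019)]
print('rails yaw',[ya(a,b) for a,b in((rl[0],rl[1]),(rl[2],rl[3]),(rr[0],rr[1]),(rr[2],rr[3]))])
rc=np.mean(rl+rr,0); print('rail c (-8)',rc, 'sep',np.linalg.norm(rl[0]-rr[0]))
print('plate yaw',ya(P(163,310,.008),P(163,30,.008)),ya(P(394,308,.008),P(394,30,.008)))
print('plate end mid',(P(163,310,.008)+P(394,308,.008))/2)
pl=P(274,80,.051); print('plunger face',pl, P(231,80,.051),P(317,80,.051))
# held pack nose top corners, underside=TCPz+.015
z=.1+.015+.044
a,b=P(191,352,z),P(409,352,z); print('nose',(a+b)/2,'yaw',ya(b,a)-90,np.linalg.norm(a-b))
for yaw in(-7.3,):
    u=np.array([np.cos(np.radians(yaw)),np.sin(np.radians(yaw)),0]); v=np.array([-u[1],u[0],0])
    for n,p,o in(('lip',lip,-.032),('rails',rc,-.008)): print(n,p-o*u)
    print('plunger x', (pl-(rc+.008*u))@u,(pl-(rc+.008*u))@v)
E
```

```text
lip in [ 0.49672051 -0.21450257  0.024     ] out [ 0.48561229 -0.21302078  0.024     ] yaw -7.168207519686206
rails yaw [np.float64(-7.72252468074671), np.float64(-7.65658220384548), np.float64(-7.159302531940031), np.float64(-7.220474579059233)]
rail c (-8) [ 0.51974993 -0.2173091   0.019     ] sep 0.07130301867511717
plate yaw -7.987188768171842 -6.9186914506363655
plate end mid [ 0.44926724 -0.20783886  0.008     ]
plunger face [ 0.54885187 -0.22103676  0.051     ] [ 0.55149272 -0.20422934  0.051     ] [ 0.54666724 -0.23779652  0.051     ]
nose [ 0.46619619 -0.22011363  0.159     ] yaw -7.407093443854819 0.0469724865378737
lip [ 0.52846113 -0.21856864  0.024     ]
rails [ 0.52768509 -0.21832562  0.019     ]
plunger x 0.021339702057399677 3.860397998559084e-07
```

```bash
python3 - <<'E'
from h import *
for r in plan([.5002,-0.2148,.045],-97.4,6,exact=True): print(r)
E
```

```text
[[0.0092, 0.0116, -0.0019], [0.01, 0.04, 0.01]]
[[0.0092, 0.0116, -0.0018], [0.01, 0.04, 0.01]]
[[0.0092, 0.0116, -0.0018], [0.01, 0.04, 0.01]]
[[0.0092, 0.0116, -0.0018], [0.01, 0.04, 0.01]]
[[0.0092, 0.0116, -0.0018], [0.01, 0.04, 0.01]]
[[0.0092, 0.0116, -0.0018], [0.01, 0.04, 0.01]]
```

Call:
play_rows(increments=[[0.035,[0.009,0.0116,-0.002],[0,0,0]],[0.035,[0.009,0.0116,-0.002],[0,0,0]],[0.035,[0.009,0.0116,-0.002],[0,0,0]],[0.035,[0.009,0.0116,-0.002],[0,0,0]],[0.035,[0.009,0.0116,-0.002],[0,0,0]],[0.035,[0.007,0.008,-0.001],[0,0,0]],[0.035,[0,0,0],[0,0,0]],[0.035,[0,0,0],[0,0,0]]])

```text
time: 16.7
position: [0.5043, -0.2091, 0.0403]
orientation: [-0.528, -0.469, 0.531, -0.468]
force: [-0.6, 0.1, -2.9]
grip_width: 0.0491
```

```bash
cat >> h.py <<'E'
O=np.array([.528,-.2184]); A=np.radians(-7.4); U=np.array([np.cos(A),np.sin(A)]); V=np.array([-U[1],U[0]])
def st():
    s=env.sense(); d=s['position'][:2]-O; f=s['force']
    print('t',round(s['time'],2),'u,v,z mm',np.round([d@U*1e3,d@V*1e3,s['position'][2]*1e3],1),'jaw',np.round(jaw(s)[0],2),'tilt',np.round(jaw(s)[1][:2],4),'Fu,Fv,Fz',np.round([f[:2]@U,f[:2]@V,f[2]],1),'w',round(s['grip_width'],4))
def go(u,v,z,n=1):
    p=O+U*u/1e3+V*v/1e3
    for r in plan([*p,z/1e3],-97.4,n,exact=True): print(r)
E
python3 - <<'E'
from h import *
st(); go(-28,0,15,3)
E
```

```text
t 16.7 u,v,z mm [-24.7   6.2  40.3] jaw -96.92 tilt [-0.0036 -0.0014] Fu,Fv,Fz [-0.6  0.1 -2.9] w 0.0491
[[0.0084, -0.0011, 0.002], [0.16, 0.04, 0.07]]
[[0.0084, -0.0011, 0.002], [0.16, 0.04, 0.07]]
[[0.0084, -0.0011, 0.0021], [0.16, 0.04, 0.07]]
```

Call:
play_rows(increments=[[0.035,[0.007,-0.001,0.002],[0.16,0,0.1]],[0.035,[0.007,-0.001,0.002],[0.16,0,0.1]],[0.035,[0.007,-0.001,0.002],[0.16,0,0]],[0.035,[0,0,0],[0,0,0]],[0.035,[0,0,0],[0,0,0]]])

```text
time: 17.2
position: [0.4994, -0.2158, 0.0181]
orientation: [-0.531, -0.465, 0.532, -0.467]
force: [0.0, -0.1, -2.6]
grip_width: 0.0489
```

```bash
python3 - <<'E'
from h import *
st(); go(-28,0,15,2)
E
```

```text
t 17.2 u,v,z mm [-28.7  -1.1  18.1] jaw -97.54 tilt [ 0.0003 -0.0021] Fu,Fv,Fz [ 0.1 -0.1 -2.6] w 0.0489
[[0.0016, 0.0004, -0.0006], [-0.07, 0.06, -0.02]]
[[0.0016, 0.0004, -0.0005], [-0.07, 0.06, -0.02]]
```

Call:
play_rows(increments=[[0.035,[0.001,0.002,-0.001],[0,0,0]],[0.035,[0.001,0.002,0],[0,0,0]],[0.035,[0,0.002,0],[0,0,0]],[0.035,[0,0.002,0],[0,0,0]],[0.035,[0,0,0],[0,0,0]],[0.035,[0,0,0],[0,0,0]]])

```text
time: 17.8
position: [0.5087, -0.2158, 0.0165]
orientation: [-0.531, -0.465, 0.532, -0.467]
force: [-1.0, 0.1, -3.1]
grip_width: 0.0489
```

```bash
python3 - <<'E'
from h import *
st()
E
```

```text
t 17.8 u,v,z mm [-19.4   0.1  16.5] jaw -97.5 tilt [ 0.0013 -0.0024] Fu,Fv,Fz [-1.  -0.  -3.1] w 0.0489
```

Call:
play_rows(increments=[[0.035,[0,0.002,0],[0,0,0]],[0.035,[0,0.002,0],[0,0,0]],[0.035,[0,0,0],[0,0,0]]])

```text
time: 18.1
position: [0.5122, -0.2162, 0.0165]
orientation: [-0.531, -0.466, 0.532, -0.467]
force: [-4.4, -0.2, -0.3]
grip_width: 0.0494
```

```bash
python3 - <<'E'
from h import *
st()
E
```

```text
t 18.1 u,v,z mm [-15.9   0.1  16.5] jaw -97.51 tilt [-0.     -0.0019] Fu,Fv,Fz [-4.4 -0.7 -0.3] w 0.0494
```

Call:
play_rows(increments=[[0.035,[0,0.002,0],[0,0,0]],[0.035,[0,0.002,0],[0,0,0]],[0.035,[0,0.002,0],[0,0,0]],[0.035,[0,0.002,0],[0,0,0]],[0.035,[0,0.002,0],[0,0,0]],[0.035,[0,0,0],[0,0,0]]])

```text
time: 18.7
position: [0.5197, -0.217, 0.0162]
orientation: [-0.53, -0.467, 0.533, -0.464]
force: [-6.8, 0.7, 0.7]
grip_width: 0.0492
```

```bash
python3 - <<'E'
from h import *
st()
E
```

```text
t 18.7 u,v,z mm [-8.4  0.3 16.2] jaw -97.56 tilt [-0.0058  0.0005] Fu,Fv,Fz [-6.8 -0.2  0.7] w 0.0492
```

Call:
play_rows(increments=[[0.035,[0,0.0015,0],[0,0,0]],[0.035,[0,0.0015,0],[0,0,0]],[0.035,[0,0,0],[0,0,0]]])

```text
time: 19.0
position: [0.521, -0.2171, 0.0159]
orientation: [-0.53, -0.469, 0.534, -0.463]
force: [-7.5, 1.2, 1.6]
grip_width: 0.0494
```

```bash
python3 - <<'E'
from h import *
st()
E
```

```text
t 19.0 u,v,z mm [-7.1  0.4 15.9] jaw -97.59 tilt [-0.0096  0.002 ] Fu,Fv,Fz [-7.6  0.2  1.6] w 0.0494
```

```bash
python3 - <<'E'
from h import *
go(-4,0,16,1)
E
```

```text
[[-0.0001, 0.0031, 0.0004], [-0.18, -0.04, 0.56]]
```

Call:
play_rows(increments=[[0.035,[0,0.002,0],[0,0,0.2]],[0.035,[0,0.002,0],[0,0,0.2]],[0.035,[0,0.002,0],[0,0,0.2]],[0.035,[0,0.0005,0],[0,0,0.1]]])

```text
time: 19.4
position: [0.5246, -0.2175, 0.0154]
orientation: [-0.532, -0.467, 0.532, -0.464]
force: [-9.1, 1.0, 1.0]
grip_width: 0.0488
```

```bash
python3 - <<'E'
from h import *
st()
go(-4,0,16,1)
E
```

```text
t 19.4 u,v,z mm [-3.5  0.5 15.4] jaw -97.63 tilt [-0.0031  0.0026] Fu,Fv,Fz [-9.2 -0.1  1. ] w 0.0488
[[-0.0006, -0.0005, 0.0005], [-0.23, -0.13, 0.2]]
```

Call:
play_rows(increments=[[0.035,[0,0.002,0.0003],[-0.2,0,0.2]],[0.035,[0,0.0015,0],[0,0,0.1]],[0.035,[0,0.0005,0],[0,0,0]]])

```text
time: 19.7
position: [0.526, -0.2177, 0.015]
orientation: [0.532, 0.468, -0.531, 0.465]
force: [-8.8, 0.7, 0.4]
grip_width: 0.0493
```

```bash
python3 - <<'E'
from h import *
st()
E
```

```text
t 19.7 u,v,z mm [-2.1  0.4 15. ] jaw -97.46 tilt [-0.003   0.0043] Fu,Fv,Fz [-8.8 -0.4  0.4] w 0.0493
```

Call:
play_rows(increments=[[0.035,[0,0.0012,0],[0,0,0.1]],[0.035,[0,0.0008,0],[0,0,0]]])

```text
time: 19.9
position: [0.5263, -0.2177, 0.0148]
orientation: [0.532, 0.469, -0.532, 0.464]
force: [-8.2, 1.6, 2.1]
grip_width: 0.0494
```

```bash
python3 - <<'E'
from h import *
st()
E
```

```text
t 19.9 u,v,z mm [-1.8  0.5 14.8] jaw -97.49 tilt [-0.0047  0.0054] Fu,Fv,Fz [-8.3  0.5  2.1] w 0.0494
```

Not yet bottomed; continue.

Call:
play_rows(increments=[[0.035,[0,0.002,0],[0,-0.2,0.3]],[0.035,[0,0.002,0],[0,-0.1,0.1]],[0.035,[0,0.0005,0],[0,0,0]]])

```text
time: 20.2
position: [0.5281, -0.218, 0.0145]
orientation: [-0.531, -0.467, 0.533, -0.465]
force: [-10.0, 1.9, 1.7]
grip_width: 0.0497
```

```bash
python3 - <<'E'
from h import *
st(); go(0,0,15)
E
```

```text
t 20.2 u,v,z mm [ 0.   0.4 14.5] jaw -97.54 tilt [-0.0036  0.0011] Fu,Fv,Fz [-10.2   0.6   1.7] w 0.0497
[[-0.0005, -0.0, 0.0004], [-0.14, -0.03, 0.21]]
```

Call:
play_rows(increments=[[0.035,[0,0.002,0],[0,0,0.2]],[0.035,[0,0.002,0],[0,0,0.1]]])

```text
time: 20.4
position: [0.5296, -0.2181, 0.0142]
orientation: [-0.532, -0.467, 0.532, -0.465]
force: [-16.3, 3.1, 4.2]
grip_width: 0.0497
```

```bash
python3 - <<'E'
from h import *
st()
E
```

```text
t 20.4 u,v,z mm [ 1.6  0.5 14.2] jaw -97.57 tilt [-0.0032  0.0022] Fu,Fv,Fz [-16.6   0.9   4.2] w 0.0497
```

Call:
play_rows(increments=[[0.035,[0.002,-0.0005,0.0004],[-0.1,0,0.2]],[0.035,[0.002,0,0],[0,0,0.1]],[0.035,[0.002,0,0],[0,0,0.1]],[0.035,[0.002,0,0],[0,0,0]]])

```text
time: 20.8
position: [0.5254, -0.2177, 0.0055]
orientation: [0.532, 0.468, -0.532, 0.464]
force: [-8.6, 0.3, 1.2]
grip_width: 0.0487
```

```bash
python3 - <<'E'
from h import *
st(); go(0.5,0,-1)
E
```

```text
t 20.8 u,v,z mm [-2.7  0.4  5.5] jaw -97.52 tilt [-0.0032  0.0042] Fu,Fv,Fz [-8.6 -0.8  1.2] w 0.0487
[[0.0065, 0.0032, 0.0004], [-0.12, -0.22, 0.21]]
```

Call:
play_rows(increments=[[0.035,[0.001,0.002,0.0003],[-0.1,-0.1,0.2]],[0.035,[0.0015,0.002,0],[0,-0.1,0.1]],[0.035,[0.0015,0.0015,0],[0,0,0.1]]])

```text
time: 21.1
position: [0.5281, -0.2182, 0.0009]
orientation: [-0.531, -0.467, 0.532, -0.465]
force: [-9.2, 1.8, 1.6]
grip_width: 0.0493
```

```bash
python3 - <<'E'
from h import *
st()
E
```

```text
t 21.1 u,v,z mm [0.  0.2 0.9] jaw -97.46 tilt [-0.002   0.0021] Fu,Fv,Fz [-9.4  0.6  1.6] w 0.0493
```

Continue down with a small forward hold until floor contact.

Call:
play_rows(increments=[[0.035,[0.0015,0.001,0],[0,0,0.1]],[0.035,[0.0015,0.001,0],[0,0,0.1]],[0.035,[0.001,0.001,0],[0,0,0.1]]])

```text
time: 21.4
position: [0.5281, -0.2181, -0.0031]
orientation: [0.532, 0.468, -0.531, 0.465]
force: [-18.3, 8.7, 37.4]
grip_width: 0.049
```

```bash
python3 - <<'E'
from h import *
st(); go(0,0,-3)
E
```

```text
t 21.4 u,v,z mm [ 0.   0.3 -3.1] jaw -97.51 tilt [-0.0023  0.0037] Fu,Fv,Fz [-19.3   6.2  37.4] w 0.049
[[-0.0001, -0.0, 0.0003], [-0.11, -0.19, 0.16]]
```

Call:
play_rows(increments=[[0.035,[-0.001,0.0005,0],[0,0,0]],[0.035,[0,0.0005,0],[0,0,0]]])

```text
time: 21.6
position: [0.527, -0.2178, -0.0024]
orientation: [-0.531, -0.469, 0.532, -0.463]
force: [-8.3, 1.4, 1.8]
grip_width: 0.0494
```

```bash
python3 - <<'E'
from h import *
st(); d=snap('wrist','w8'); e=snap('scene','s8')
a=d['image'][0:400,130:530,::-1]; b=cv2.resize(np.ascontiguousarray(e['image'][190:310,160:280,::-1]),None,fx=3.2,fy=3.2,interpolation=cv2.INTER_CUBIC)
o=np.zeros((400,790,3),np.uint8); o[:,:400]=a; o[:384,405:405+384]=b[:,:384]
cv2.imwrite('pics/m8.png',cv2.convertScaleAbs(o,alpha=1.7,beta=15))
E
```

```text
t 21.6 u,v,z mm [-1.   0.4 -2.4] jaw -97.54 tilt [-0.0062  0.0054] Fu,Fv,Fz [-8.4  0.3  1.8] w 0.0494
```

View pics/m8.png

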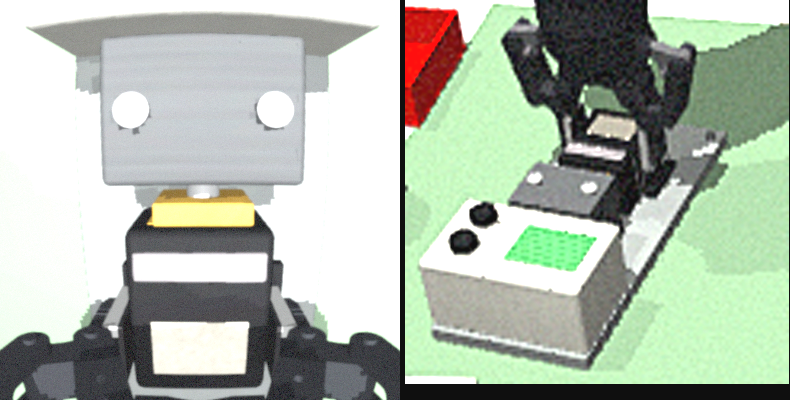

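Call:
play_rows(increments=[[0.035,[0.0008,0.0006,0.0003],[0,-0.2,0.4]],[0.035,[0.0003,0.0005,0],[0,0,0.1]],[0.085,[0,0,0],[0,0,0]],[0.085,[0,0,0],[0,0,0]],[0.085,[0,0,0],[0,0,0]],[0.085,[0,0,0],[0,0,0]]])

```text
time: 22.3
position: [0.5286, -0.2184, -0.0025]
orientation: [0.533, 0.466, -0.531, 0.467]
force: [-0.4, -0.5, -0.8]
grip_width: 0.0851
```

```bash
python3 - <<'E'
from h import *
st(); go(0,0,80,4)
E
```

```text
t 22.3 u,v,z mm [ 0.6  0.  -2.5] jaw -97.53 tilt [0.0031 0.0006] Fu,Fv,Fz [-0.3 -0.5 -0.8] w 0.0851
[[-0.0206, -0.0001, -0.0], [-0.03, -0.01, -0.04]]
[[-0.0206, -0.0001, -0.0], [-0.03, -0.01, -0.04]]
[[-0.0206, -0.0001, 0.0], [-0.03, -0.01, -0.04]]
[[-0.0206, -0.0001, 0.0], [-0.03, -0.01, -0.04]]
```

Released cleanly. Retreat straight up, then back toward the robot for a look.

Call:
play_rows(increments=[[0.085,[-0.01,0,0],[0,0,0]],[0.085,[-0.02,0,0],[0,0,0]],[0.085,[-0.025,0,0],[0,0,0]],[0.085,[-0.025,0,0],[0,0,0]],[0.085,[-0.025,-0.01,0],[0,0,0]],[0.085,[-0.02,-0.02,0],[0,0,0]],[0.085,[-0.01,-0.02,0],[0,0,0]],[0.085,[0,-0.02,0],[0,0,0]],[0.085,[0,-0.005,0],[0,0,0]],[0.085,[0,0,0],[0,0,0]],[0.085,[0,0,0],[0,0,0]]])

```text
time: 23.4
position: [0.4523, -0.209, 0.1436]
orientation: [0.534, 0.464, -0.53, 0.468]
force: [0.3, -0.1, 0.1]
grip_width: 0.0852
```

```bash
python3 - <<'E'
from h import *
st(); d=snap('wrist','w9'); t=snap('top','t9')
a=cv2.resize(np.ascontiguousarray(d['image'][0:330,200:460,::-1]),None,fx=1.7,fy=1.7,interpolation=cv2.INTER_CUBIC)
b=cv2.resize(np.ascontiguousarray(t['image'][160:280,225:445,::-1]),None,fx=1.5,fy=1.5,interpolation=cv2.INTER_CUBIC)
o=np.zeros((565,790,3),np.uint8); o[:561,:442]=a; o[:180,450:780]=b
cv2.imwrite('pics/m9.png',cv2.convertScaleAbs(o,alpha=1.5,beta=10))
E
```

```text
t 23.4 u,v,z mm [-76.3  -0.4 143.6] jaw -97.6 tilt [ 0.0074 -0.0011] Fu,Fv,Fz [ 0.3 -0.   0.1] w 0.0852
```

View pics/m9.png

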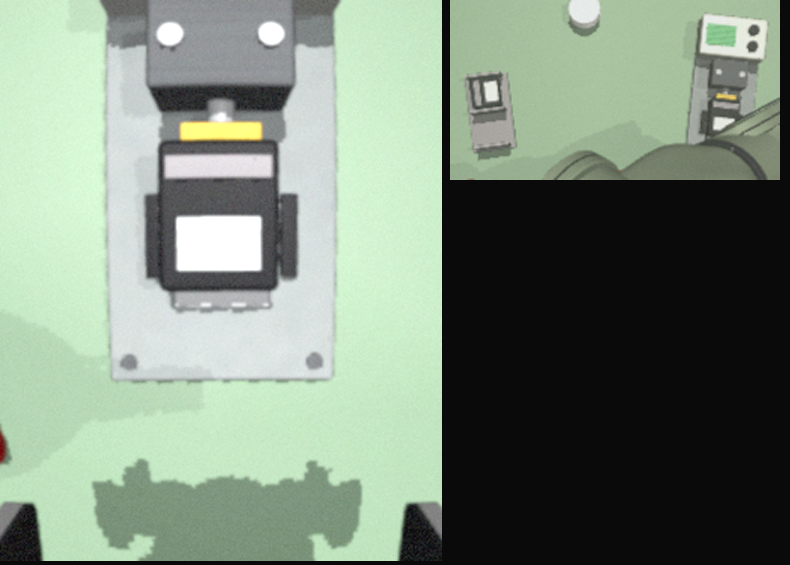

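```bash
python3 - <<'E'
from h import *
P=lambda u,v,z:(onz('w9',200+u/1.7,v/1.7,z,True)[:2]-O)
for p in((160,143),(277,143),(277,288),(160,288)):
    q=P(*p,.056); print(np.round([q@U*1e3,q@V*1e3],1))
q=P(221,293,.024);print('lip',q@U*1e3)
print(env.sign_off())
E
```

```text
[30.4 25.2]
[ 30.2 -22.6]
[-30.4 -22.7]
[-30.2  25.7]
lip -35.25574663212246
the job is handed in; nothing more can be done
None
```

The long pack is seated in the analyser's cradle with the gripper clear, and I handed the job in at about 23.5 s.

- **What I did:** I lifted the pack out of the rack by its ends and set it flat on the bench. I then let go and took it again by its sides. I pushed the contact home, lowered the pack to the cradle floor and let go.
- **Contact:** It was met at about 4 N. The force rose steadily to about 10 N, then jumped to about 17 N as it hit the hard stop, where I stopped pushing. While lowering, the spring pushed the pack back about 4 mm, so I pushed forward again.
- **Lowering:** The floor contact briefly read 37 N at the wrist. I eased off straight away, before releasing.
- **Last checks:** After release the tool force was about zero. The wrist picture shows the pack level between the rails, pressed against the contact, with its tail at the lip. The measured centre of its top is within about 1.5 mm of the cradle centre. The floor was met at the expected height, so the tail is not resting on the lip. The top view shows the short pack still in the rack. I did not check every bystander in the final picture.
- **What disagreed:**
  - The fingertips were about 30 mm higher than the reported tool position implied. Because of that, my first grasp closed above the pack and pressed on its top with about 8 N. I corrected for the offset by touch afterwards.
  - The contact's rod was still visible between the plate and the block. I relied on the force jump, not the picture, to judge that it was fully home.

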